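# Lock the grinding jar and present the ball dish to it

### The job

First swing the yellow keeper bar of the jar station shut until it clicks home in front of the steel jar. Then lift the white dish straight up off its stand by its yellow grip, about 8 cm, and turn it roughly a quarter turn so that its blue spout points straight at the jar, keeping the dish level and the loose steel ball in its middle. Finish holding the dish still like that in the air above its stand, without tipping the ball out and without disturbing the jar or the other things on the bench.

Things in the scene. Friction and masses are not known exactly. Their poses are not given: they have to be found in the camera images.
- station: Jar station, fixed, left or right of the dish: aluminium base 140 (x) x 190 (y) x 12 mm, blue walls (52 mm high) round three sides of the jar, open to its own -x (towards the robot), where the keeper swings. Origin: centre of the underside, below the jar; z up. Keeper pivot at (-45, 65) mm, catch block with sprung detent (54 mm high) at (-45, -55) mm.
- keeper (a joint): Angle (rad) of the yellow keeper bar about its upright pivot: 0 = shut, across the jar's open side; at angle a it points from the pivot along (-sin a, -cos a) in the station's x, y. End of travel 1.3. Bar 10 mm thick, 150 mm long, 43 to 57 mm above the bench. Stays where left (under 1 N at the knob); in the last 0.1 rad it rides over the detent (a few N), snaps onto the stop at 0 and is held.
- keeper_hinge (a point): Point on the keeper's upright pivot axis, at mid height of the bar, 50 mm above the bench.
- keeper_knob (a point): Point on the axis of the black upright knob post of the keeper, 140 mm from the pivot and 80 mm above the bench. The post is round, 14 mm in diameter, with an 18 mm ball on top; it stands up from the bar's top (57 mm) to 109 mm above the bench. Push it sideways or pinch it from above.
- jar: Open steel grinding jar, 64 mm across, 75 mm high, 0.45 kg, loose, standing in the station (its foot 12 mm above the bench, its rim 87 mm). Origin: centre of its underside. It does not need to be touched.
- jar_mouth (a point): Centre of the jar's mouth, at rim height.
- stand: Grey round stand, fixed to the bench, 30 mm high, flat top 72 mm across, on which the dish stands at the start. Origin: centre of its underside.
- dish: White round dish, 110 mm across, rim 25 mm high, 0.18 kg, loose, on the stand. Origin: centre of its underside; z up; +x points out through the blue spout, at the start roughly to world +x. Floor hollow: 6 degrees down to the middle, 14 degrees beyond 26 mm radius. A steel bail rises at its +y and -y sides (101 mm high, 115 mm wide along y) and carries the yellow grip over the middle.
- dish_grip (a point): Centre of the yellow grip, 100 mm above the dish's underside, over its middle: a block 14 mm thick along the dish's x, 50 mm long along its y, 24 mm high. Pinch it from above across its 14 mm.
- dish_middle (a point): Lowest point of the dish's inner floor, in its middle, 10 mm above the underside.
- dish_spout (a point): Outer end of the blue spout, 77 mm from the dish's middle along the dish's +x, 20 mm above the underside.
- ball_center (a point): Centre of the loose dark steel ball, 25 mm in diameter, about 64 g, that rolls freely in the dish and rests in its middle at the start.
- tube_rack: Bystander: orange rack of capped tubes, fixed, 100 x 170 mm, 105 mm high, on the other side of the dish from the jar station. Origin: centre of its underside.
- reagent: Bystander: brown bottle 60 mm across, 140 mm high. Origin: centre of its underside.
- beaker: Bystander: clear beaker 70 mm across, 80 mm high. Origin: centre of its underside.
- tip_box: Bystander: open blue box 90 x 120 x 50 mm. Origin: centre of its underside.
- sample_jar: Bystander: white jar with a red cap, 52 mm across, 70 mm high. Origin: centre of its underside.
- spatula: Bystander: narrow steel lab spatula 162 mm long, 5 mm thick, lying flat between the robot and the dish. Origin: about its middle, on its underside.
- jar_lid: Bystander: round steel lid 68 mm across, 24 mm high with its knob. Origin: centre of its underside.

How it is judged (in metres and radians):
On the way, in this order (a step that is already met when the one before it is completed fails the run):
1. the keeper bar is shut in its detent (within 0.025 rad of the stop) while the dish still stands on its stand (value of joint keeper below 0.025 rad and height (world z) of dish below 0.04 m), for 0.2 s.
2. the dish is lifted at least 20 mm clear of its stand by the gripper (height (world z) of dish above 0.05 m and contact force between the fingers and dish above 0.5 N and contact force between dish and stand below 0.1 N), for 0.2 s.
At the end, for the whole second after the job is handed in: Keeper within 0.025 rad of shut; dish held by the gripper alone, still, 55 mm or more above the stand top, within 60 mm of over the stand, tilt under 0.06 rad; spout line passes within 50 mm of the jar mouth centre; ball within 10 mm of the dish middle; jar upright (value of joint keeper below 0.025 rad and height (world z) of dish above 0.085 m and horizontal distance between dish and stand below 0.06 m and angle between dish's own z axis and vertical below 0.06 rad and contact force between the fingers and dish above 0.5 N and contact force between dish and stand below 0.1 N and contact force between dish and station below 0.1 N and contact force between dish and jar below 0.1 N and contact force between dish and tube_rack below 0.1 N and x of jar_mouth in the frame of dish above 0.1 m and y of jar_mouth in the frame of dish between -0.05 and 0.05 m and horizontal distance between ball_center and dish_middle below 0.01 m and distance between ball_center and dish_middle below 0.05 m and linear speed of dish below 0.03 m/s and angle between jar's own z axis and vertical below 0.15 rad); the arm keeps its last pose, push and grip.
It fails at once if the ball strays more than 25 mm from the dish's middle or leaves the dish (horizontal distance between ball_center and dish_middle above 0.025 m or distance between ball_center and dish_middle above 0.05 m).
It fails at once if the dish is tilted more than 0.2 rad (angle between dish's own z axis and vertical above 0.2 rad).
It fails at once if the jar is shifted by more than 15 mm or tilted more than 0.2 rad (distance of jar from where it was at the start of the episode above 0.015 m or angle between jar's own z axis and vertical above 0.2 rad).
It fails at once if another thing on the bench is shifted by more than 30 mm (distance of any of reagent, beaker, tip_box, sample_jar, spatula, jar_lid from where it was at the start of the episode above 0.03 m).
It fails at once if a standing bottle, jar or beaker is tipped (angle between any of reagent, beaker, tip_box, sample_jar, jar_lid's own z axis and vertical above 0.5 rad).
It also fails if it takes over 58 s, if anything falls off the work surface, if the arm or the gripper's body presses on something with over 40 N, if the wrist force passes 120 N, or if a joint passes its speed limit or range.

### The arm

A 6-joint arm with a two-finger parallel gripper is mounted at the origin on the work surface. World frame = base frame: x ahead of the robot, y to its left, z up, the work surface at z = 0. Lengths are in mm, angles in rad, forces in N, time in s.
With the tool pointing down it reaches from about 400 to 925 mm from the base axis. Payload 12.5 kg.
Tool frame: the origin (TCP) lies where the fingers leave the gripper's body, on its centre line; the fingertips stand 78 mm ahead of it and the grasp point (between the pads) lies 59 mm ahead of it (env.grip_depth is the z of the grasp point in the tool frame, in mm); z points along the fingers, y is the direction in which the jaws open and shut (so a half turn about z gives the same grasp; the last joint's range is limited). The gripper opens to 95 mm and grips with 3 to 60 N. Pads are 20 mm wide; open, the fingers measure 119 mm over their backs; the gripper's body (75 mm by 180 mm) begins 59 mm behind the grasp point.
Start: joints at [-1.384, 0.491, 1.559, -0, 1.092, -0.106], TCP at [180.418, -598.404, 292.261] pointing down, gripper open.
Joint ranges: [-3.1, 3.1], [-0.84, 2.19], [0.05, 2.79], [-1.13, 4.28], [0.06, 2.93], [-2.69, 2.69]. Speed limits (rad/s): [2.22, 2.22, 2.79, 3.14, 3.14, 3.14].

### API

Orientations are given as [roll, pitch, yaw] about the fixed x, y, z axes, in that order (R = Rz(yaw) Ry(pitch) Rx(roll)).
In Python, from cell import sensors, vision, env gives the robot as it stands.
- The arm moves only by the shell command python3 -m handwheel 'ROWS' [FORCE]. ROWS is JSON, a list of rows, each a list of 5 numbers: the closure, from -1 (fully open) to 1 (shut), so that 0 is half open, then the shift along the tool's x, y, z in mm, then the turn about the tool's z in rad. A call has 1 to 8 rows; each row shifts and turns the pose as measured when the row begins, along the tool's axes as they then stand; what a row does not reach is not made up. A row lasts 1/10 s, in which the tool goes at most 50 mm and 8.59 degrees, less where a joint would pass 70% of its speed; a pose out of reach is approached as far as the arm can. A call with a gripper value outside its range is refused whole. The fingers move at their own pace and stop on an object; FORCE is the grip in N (left out, the last holds). Time passes only in rows, so rows that do not move let the fingers close. It gives the time, the measured TCP pose, the force and the opening at its end, in the units of the state.
- sensors.read_state(): the state, without advancing time (a new reading comes with each control period).
- vision.snapshot(name): name is "scene" or "side" or "wrist"; returns the picture (480x640x3 uint8, red, green, blue); there is no depth.
- vision.camera_params(name): a dict with "K" (3x3 intrinsics, pixels), "extrinsics" (4x4, takes a point from camera to world coordinates); the wrist camera has in their place "hand_eye" (4x4, takes a point from camera to tool coordinates, whose origin is the TCP and whose axes are the flange's). Camera axes: x right, y down, z forward; pixel columns grow to the right and rows downward; lengths in mm; the calibration is good to about 2 mm. A picture is of the moment at which its call begins: read the wrist's pose just before it. camera_params takes no time and is no camera call.
- env.hand_in(): hands the job in, once; it reports no verdict.
The state is a dict: "time": time; "joint_pos": joint angles; "joint_vel": joint speeds; "joint_efforts": joint torques, N m; "tcp_pos": TCP position; "ee_rot": TCP orientation; "force": force on the tool from outside, world axes, zero at the start; "moment": the same for the moment, N m; "width": finger opening in mm.
Only numpy, scipy, OpenCV 4.12 (cv2) and the standard library are available. Lean on these libraries where they do the work, as an engineer would, in place of code of your own. Each camera call takes 0.05 s, during which the arm holds its last target.

## Working session

There is one attempt and no reset: what is moved stays moved. The work goes in short steps, Python scripts to look and compute and a shell command to move; the robot and the scene stay as the last step left them, time stands still between calls to the robot, and variables do not carry over. Pictures are saved under pics/ and viewed, and the job is handed in when it is done.

```bash
mkdir -p pics; ls
python3 - <<'E'
from cell import sensors, vision, env
import cv2
s=sensors.read_state(); print({k:s[k] for k in s})
for n in("scene","side","wrist"):
    p=vision.camera_params(n); print(n,p)
    cv2.imwrite(f"pics/{n}0.png",vision.snapshot(n)[:,:,::-1])
E
```

```text
pics
{'time': 0.0, 'joint_pos': array([-1.38360920e+00,  4.91572989e-01,  1.55949350e+00,  3.69996370e-06,
        1.09171079e+00, -1.05606265e-01]), 'joint_vel': array([ 5.58378013e-05, -1.12837988e-03,  4.73898201e-04,  2.40390124e-05,
        2.74117216e-03, -5.99751684e-05]), 'joint_efforts': array([ 8.45396953e-04, -6.12632418e+01, -2.58187348e+01,  6.91846898e-02,
        4.80523438e-02, -9.56050872e-05]), 'tcp_pos': array([ 180.37787689, -598.22020518,  291.63818807]), 'ee_rot': array([-3.14041497e+00, -1.28135401e-04,  2.92791604e-01]), 'force': array([-0.06153791, -0.24104813, -0.21647982]), 'moment': array([-0.05253708,  0.01409935, -0.03296286]), 'width': 94.7543448514313}
scene {'K': array([[603.10938344,   0.        , 326.9152209 ],
       [  0.        , 603.10938344, 233.92961569],
       [  0.        ,   0.        ,   1.        ]]), 'extrinsics': array([[-5.65662049e-01,  5.70521038e-01, -5.95426059e-01,
         1.53430350e+03],
       [ 8.24634641e-01,  3.93133987e-01, -4.06722727e-01,
         6.30026787e+02],
       [ 2.03834741e-03, -7.21076565e-01, -6.92852388e-0
[... 458 characters left out ...]
7e+02],
       [-1.20438739e-02, -7.69148748e-01, -6.38956296e-01,
         8.52550952e+02],
       [ 0.00000000e+00,  0.00000000e+00,  0.00000000e+00,
         1.00000000e+00]])}
wrist {'K': array([[341.46308906,   0.        , 323.10889912],
       [  0.        , 341.46308906, 241.87485475],
       [  0.        ,   0.        ,   1.        ]]), 'hand_eye': array([[ 3.08700570e-04, -9.60168222e-01, -2.79422423e-01,
         7.89330409e+01],
       [ 9.99999942e-01,  2.56074744e-04,  2.24841369e-04,
         7.00894054e-01],
       [-1.44332512e-04, -2.79422477e-01,  9.60168245e-01,
        -9.14942185e+01],
       [ 0.00000000e+00,  0.00000000e+00,  0.00000000e+00,
         1.00000000e+00]])}
```

View pics/scene0.png

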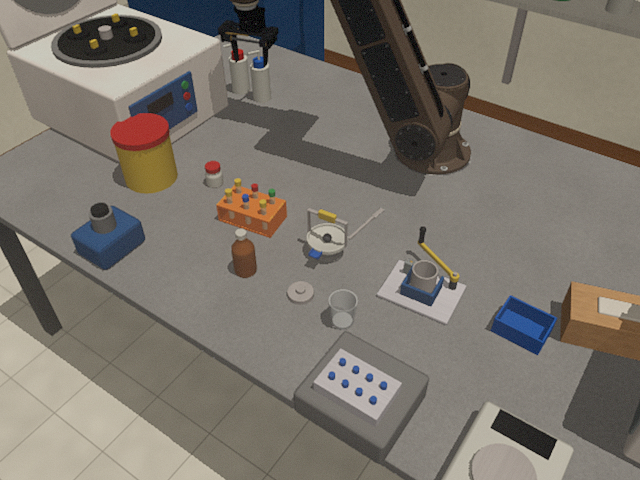

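View pics/side0.png

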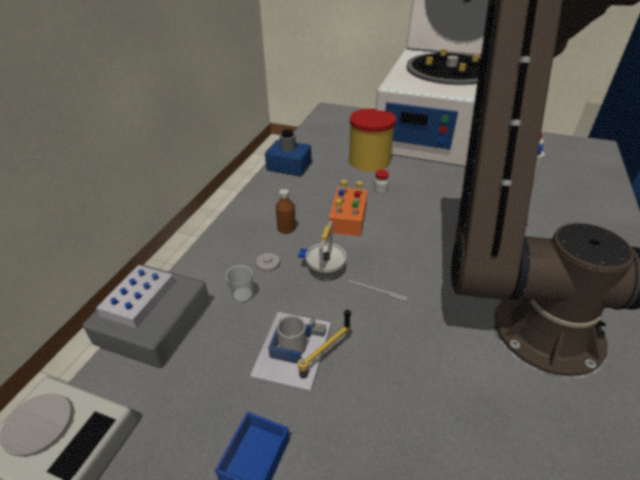

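View pics/wrist0.png

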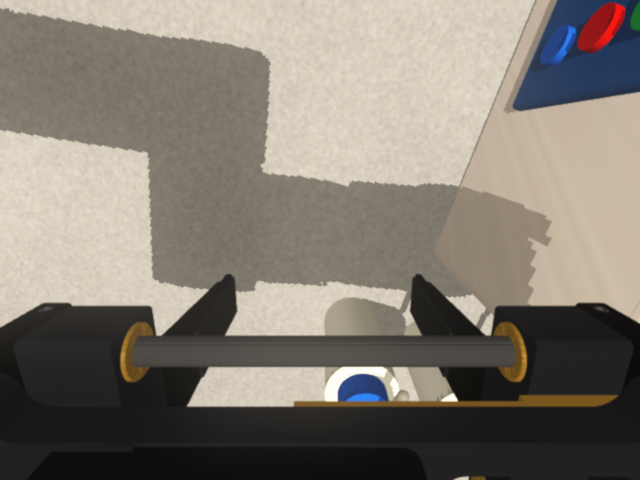

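Run:
```python
import cv2
a=cv2.imread("pics/scene0.png"); b=cv2.imread("pics/side0.png")
cv2.imwrite("pics/sc_a.png",cv2.resize(a[195:335,285:485],None,fx=4,fy=4,interpolation=cv2.INTER_CUBIC))
cv2.imwrite("pics/si_a.png",cv2.resize(b[215:390,240:420],None,fx=4,fy=3.4,interpolation=cv2.INTER_CUBIC) if 0 else cv2.resize(b[215:390,240:420],(617,600),interpolation=cv2.INTER_CUBIC))
```

```text
(no output)
```

View pics/sc_a.png

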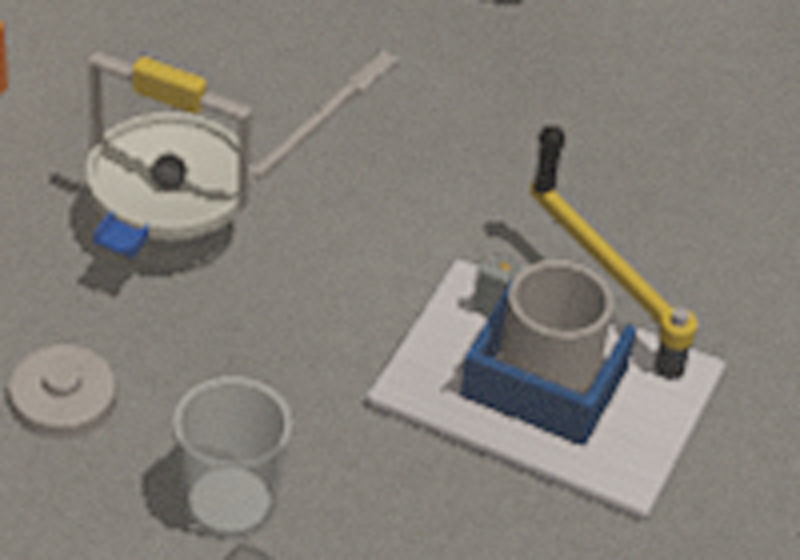

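View pics/si_a.png

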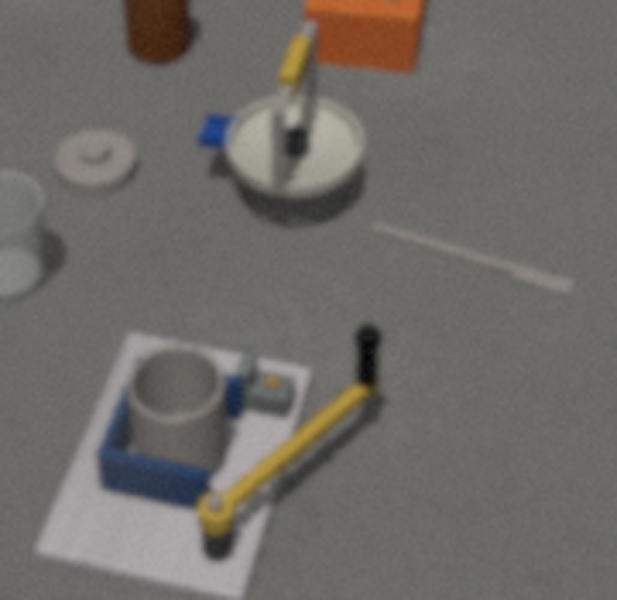

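```bash
cat > h.py <<'E'
import numpy as np
from cell import vision
def ray(n,u,v,tcp=None):
    p=vision.camera_params(n); E=p["extrinsics"]
    d=E[:3,:3]@np.linalg.solve(p["K"],[u,v,1.]); return E[:3,3],d/np.linalg.norm(d)
def tri(a,b):
    (o1,d1),(o2,d2)=a,b
    P=[np.eye(3)-np.outer(d,d) for d in(d1,d2)]
    x=np.linalg.solve(P[0]+P[1],P[0]@o1+P[1]@o2); return x,[np.linalg.norm(p@(x-o)) for p,o in zip(P,(o1,o2))]
def plane(a,z): o,d=a; return o+d*(z-o[2])/d[2]
E
python3 - <<'E'
from h import *
sc=lambda u,v:ray("scene",285+u/4,195+v/4); si=lambda u,v:ray("side",240+u/3.428,215+v/3.428)
np.set_printoptions(precision=1,suppress=True)
for n,a,b,z in [("grip",(169,84),(294,62),130),("knobball",(551,139),(367,336),100),("hinge",(680,322),(215,510),57),("mouth",(562,298),(177,387),87),("ball",(168,173),(296,140),52.5),("spout",(118,245),(205,130),50)]:
    A=sc(*a);B=si(*b);print(n,*tri(A,B),plane(A,z)[:2],plane(B,z)[:2])
for c in [(459,262),(368,402),(648,515),(724,362)]: print("base",plane(sc(*c),12))
for c in [(133,333),(311,369),(243,598),(38,550)]: print("baseS",plane(si(*c),12))
E
```

```text
grip [577.9 -22.9 132.4] [np.float64(1.103218988594662), np.float64(1.1032189885946548)] [576.7 -23.2] [578.9 -27.4]
knobball [452.2 192.6 100.4] [np.float64(0.485936702595523), np.float64(0.4859367025956275)] [452.2 192.9] [452.2 191.7]
hinge [509.9 320.4  55. ] [np.float64(0.2192217840802433), np.float64(0.21922178408022797)] [511.6 320.7] [509.3 321.9]
mouth [559.1 259.6  83.4] [np.float64(0.5131279282537591), np.float64(0.5131279282537513)] [562.  260.4] [557.9 262.9]
ball [576.7 -24.6  50.7] [np.float64(1.526531370894637), np.float64(1.5265313708946953)] [579.5 -21.9] [576.  -24.8]
spout [650.4 -13.1  49.9] [np.float64(0.900944258839242), np.float64(0.9009442588390899)] [651.2 -12.1] [650.4 -14.3]
base [505.1 163.   12. ]
base [644.4 175.9  12. ]
base [624.9 361.5  12. ]
base [486.  346.8  12. ]
baseS [634. 173.  12.]
baseS [500.2 160.9  12. ]
baseS [482.1 347.3  12. ]
baseS [617.9 359.9  12. ]
```

```bash
python3 -m handwheel '[[-1,14,-47,0,0],[-1,14,-47,0,0],[-1,14,-47,0,0],[-1,40,-25,0,-0.14],[-1,40,-25,0,-0.14],[-1,40,-25,0,-0.14],[-1,0,0,0,-0.14],[-1,0,0,0,-0.14]]' 20
```

```text
time: 0.95
tcp_pos: [257.4, -322.9, 289.5]
ee_rot: [-3.139, -0.002, 1.015]
force: [0.3, 0.2, -0.8]
width: 95.0
```

```bash
python3 -m handwheel '[[-1,25,38,0,-0.14],[-1,20,42,0,-0.14],[-1,20,42,0,-0.14],[-1,35,30,0,-0.13],[-1,48,0,0,0],[-1,48,0,0,0],[-1,48,0,0,0],[-1,48,0,0,0]]'
```

```text
time: 1.75
tcp_pos: [432.8, -83.8, 288.5]
ee_rot: [-3.141, -0.002, 1.587]
force: [0.8, -0.0, -0.2]
width: 94.8
```

```bash
python3 -m handwheel '[[-1,48,4,0,0],[-1,48,4,0,0],[-1,48,4,0,0],[-1,48,4,0,0],[-1,48,4,0,0],[-1,32,4,0,0],[-1,0,0,0,0]]'
python3 - <<'E'
from cell import sensors, vision
import cv2
s=sensors.read_state();print(s["tcp_pos"],s["ee_rot"])
cv2.imwrite("pics/w1.png",vision.snapshot("wrist")[:,:,::-1])
E
```

```text
time: 2.45
tcp_pos: [449.8, 204.0, 289.3]
ee_rot: [3.141, -0.003, 1.591]
force: [-0.6, 0.3, 0.1]
width: 95.1
[449.75647135 204.03630706 289.32267974] [ 3.14095422e+00 -2.81153815e-03  1.59138580e+00]
```

View pics/w1.png

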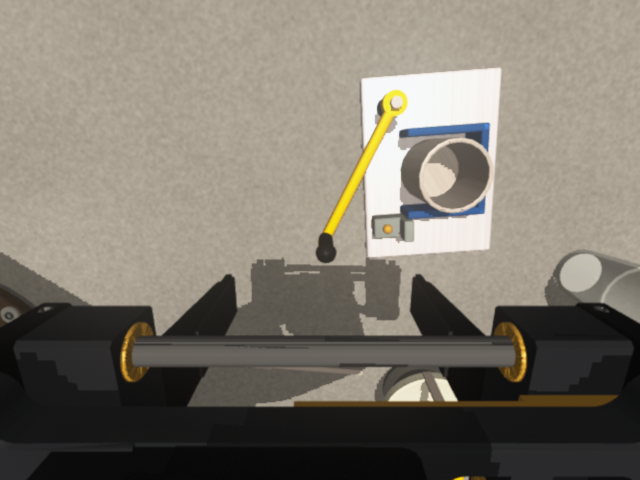

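```bash
cat >> h.py <<'E'
from scipy.spatial.transform import Rotation as Rot
def wray(u,v,tcp,rot):
    p=vision.camera_params("wrist"); H=p["hand_eye"]; R=Rot.from_euler("xyz",rot).as_matrix()
    d=R@H[:3,:3]@np.linalg.solve(p["K"],[u,v,1.]); return R@H[:3,3]+np.array(tcp),d
E
python3 - <<'E'
from h import *
t=[449.76,204.04,289.32];r=[3.14095,-0.00281,1.59139]
for n,u,v,z in [("knob",326,256,100),("hinge",395,102,60),("mouth",449,175,87),("catch",388,229,54)]: print(n,plane(wray(u,v,t,r),z))
E
```

```text
knob [452.92703615 188.39043164 100.        ]
hinge [510.68186882 318.23687749  60.        ]
mouth [555.8159448  258.58328897  87.        ]
catch [514.18264818 202.35259483  54.        ]
```

```bash
python3 -m handwheel '[[-1,-12,2,0,0],[-1,0,0,40,0],[-1,0,0,40,0],[-1,0,0,40,0],[-1,0,0,25,0],[-1,0,0,0,0]]'
```

```text
time: 3.1
tcp_pos: [453.5, 180.9, 141.6]
ee_rot: [3.137, -0.002, 1.585]
force: [-1.1, 0.1, 0.1]
width: 95.3
```

```bash
python3 -m handwheel '[[-1,10,0,0,0],[0,0,0,0,0],[0.6,0,0,0,0],[1,0,0,0,0],[1,0,0,0,0],[1,0,0,0,0]]' 12;  python3 - <<'E'
from cell import sensors, vision
import cv2
s=sensors.read_state();print(s["tcp_pos"],s["ee_rot"])
cv2.imwrite("pics/w2.png",vision.snapshot("wrist")[:,:,::-1])
E
```

```text
time: 3.7
tcp_pos: [455.2, 189.5, 147.0]
ee_rot: [3.131, -0.004, 1.582]
force: [-0.6, -0.9, 0.8]
width: 60.7
[455.23084976 189.45769751 146.96706245] [ 3.13067829 -0.00374578  1.58183851]
```

View pics/w2.png

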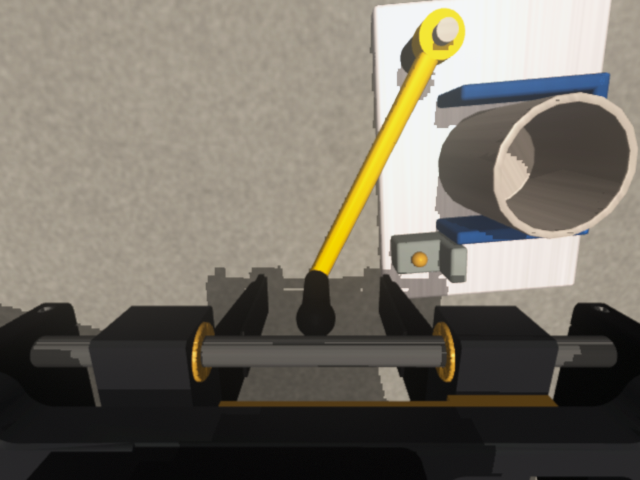

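```bash
python3 -m handwheel '[[1,0,0,3,0],[1,0,0,0,0],[1,0,0,0,0],[1,0,0,0,0],[1,0,0,0,0],[1,0,0,0,0]]' 12
```

```text
time: 4.35
tcp_pos: [455.0, 189.5, 143.5]
ee_rot: [3.132, -0.003, 1.582]
force: [0.2, 0.1, -0.5]
width: 13.5
```

```bash
python3 -m handwheel '[[1,-2,10,0,0],[1,-2,10,0,0],[1,-2,10,0,0],[1,-1,10,0,0],[1,-1,10,0,0]]'
```

```text
time: 4.85
tcp_pos: [504.8, 180.1, 143.5]
ee_rot: [3.14, 0.0, 1.584]
force: [-0.9, 1.9, 1.1]
width: 13.6
```

```bash
python3 -m handwheel '[[1,0,5,0,0],[1,0,5,0,0],[1,0,5,0,0],[1,0,4,0,0]]' 25
python3 - <<'E'
from cell import sensors, vision
import cv2
s=sensors.read_state();print(s["tcp_pos"],s["ee_rot"],s["force"],s["width"])
cv2.imwrite("pics/w3.png",vision.snapshot("wrist")[:,:,::-1])
E
```

```text
time: 5.25
tcp_pos: [524.7, 181.3, 143.4]
ee_rot: [-3.14, -0.001, 1.584]
force: [-19.4, -1.4, 6.6]
width: 13.8
[524.66405716 181.25688927 143.39793894] [-3.14000397e+00 -6.66996261e-04  1.58427214e+00] [-19.38891658  -1.37743233   6.56027029] 13.82365119030432
```

View pics/w3.png

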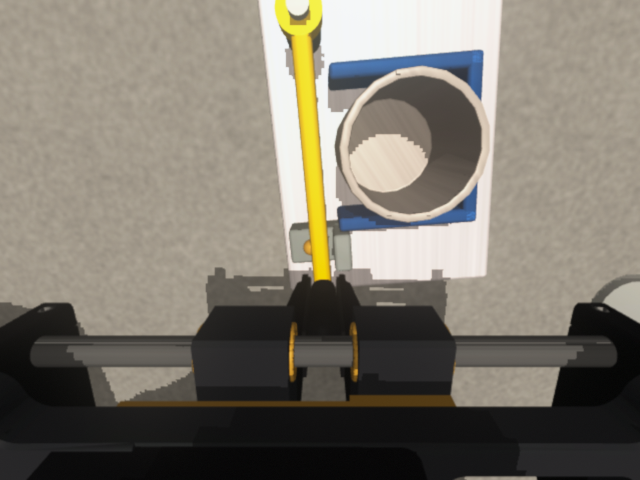

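```bash
python3 -m handwheel '[[1,0,3,0,0],[1,0,0,0,0],[1,0,0,0,0]]' 30
```

```text
time: 5.6
tcp_pos: [524.8, 181.3, 143.6]
ee_rot: [-3.131, 0.001, 1.585]
force: [-2.0, -1.4, 0.1]
width: 13.6
```

```bash
python3 -m handwheel '[[0.3,0,0,0,0],[0.3,0,0,0,0],[0.3,0,0,0,0],[0,0,0,-45,0],[0,0,0,-45,0],[-1,0,0,-45,0],[-1,-5,0,0,0]]'
python3 - <<'E'
from cell import sensors, vision
import cv2
s=sensors.read_state();print(s["tcp_pos"],s["ee_rot"],s["force"],s["width"])
a=vision.snapshot("wrist")[:,:,::-1]
cv2.imwrite("pics/w4.png",a)
cv2.imwrite("pics/w4c.png",cv2.resize(a[60:320,220:480],(600,600),interpolation=cv2.INTER_CUBIC))
E
```

```text
time: 6.3
tcp_pos: [527.8, 176.6, 281.5]
ee_rot: [-3.13, 0.001, 1.584]
force: [0.2, -0.2, -0.1]
width: 58.2
[527.82480118 176.62660956 281.54697918] [-3.12996646e+00  1.24090948e-03  1.58429760e+00] [ 0.20886501 -0.21131566 -0.11574853] 58.17474097558617
```

View pics/w4c.png

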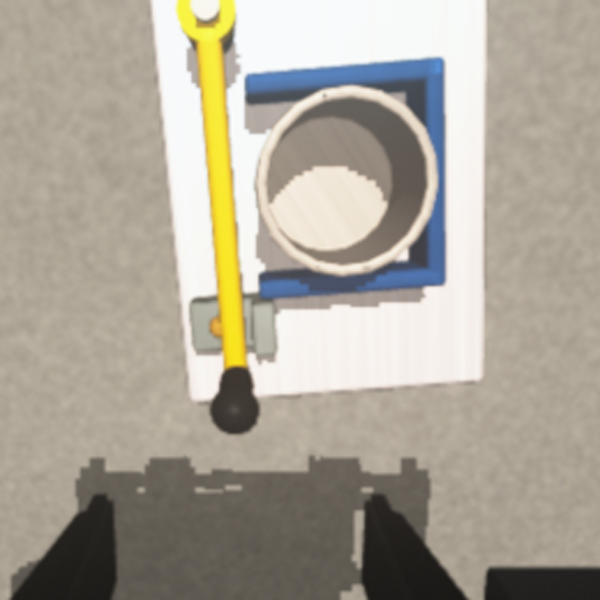

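Run:
```python
from h import *
t=[527.82,176.63,281.55];r=[-3.12997,.00124,1.5843]
P=lambda u,v,z:plane(wray(220+u*260/600,60+v*260/600,t,r),z)[:2]
a=P(191,400,12);b=P(482,380,12);d=b-a;print("base",a,b,np.arctan2(d[1],d[0]))
a=P(152,2,12);b=P(191,400,12);d=a-b;print("left edge",np.arctan2(-d[0],d[1]))
a=P(487,2,12);b=P(482,380,12);d=a-b;print("right edge",np.arctan2(-d[0],d[1]))
for x0,x1 in((200,220),(218,243)):
  a=P(x0,60,57);b=P(x1,340,57);d=a-b;print("bar",np.arctan2(-d[0],d[1]))
h=P(206,8,60);k=P(235,410,100);d=h-k;print(h,k,np.linalg.norm(d),np.arctan2(-d[0],d[1]))
a=P(443,60,52+0);b=P(443,285,52);d=a-b;print("wall",np.arctan2(-d[0],d[1]))
print("jar",P(347,180,87), "stop", P(254,325,54),"bar right",P(241,325,57),P(241,325,43),"detent",P(217,326,54))
```

```text
base [502.92627613 158.72735894] [639.42425989 170.71875448] 0.08762538960065207
left edge 0.09171229264549036
right edge 0.08754392254711706
bar 0.07792260322451827
bar 0.10360046669383687
[512.07301116 317.25813757] [524.85027092 178.76377693] 139.08251614169643 0.09199791294619354
wall 0.08657211584424528
jar [562.47493141 258.56580977] stop [531.60905471 201.97691557] bar right [526.32965207 202.3941261 ] [526.25793908 200.05957533] detent [516.53668766 201.33008474]
```

```bash
python3 -m handwheel '[[-1,-45,8,0,0],[-1,-45,8,0,0],[-1,-45,8,0,0],[-1,-45,8,0,0],[-1,-45,8,0,0],[-1,-45,8,0,0],[-1,-15,0,0,0],[-1,0,0,0,0]]'
python3 - <<'E'
from cell import sensors, vision
import cv2
s=sensors.read_state();print(s["tcp_pos"],s["ee_rot"],s["force"],s["width"])
a=vision.snapshot("wrist")[:,:,::-1]
cv2.imwrite("pics/w5.png",a)
b=vision.snapshot("scene")[:,:,::-1]
cv2.imwrite("pics/s5.png",cv2.resize(b[160:340,240:480],(800,600),interpolation=cv2.INTER_CUBIC))
E
```

```text
time: 7.15
tcp_pos: [578.9, -118.6, 268.6]
ee_rot: [-3.116, -0.0, 1.586]
force: [-0.1, 0.3, -0.5]
width: 95.0
[ 578.93812293 -118.62763938  268.55400289] [-3.11645346e+00 -3.79433851e-04  1.58622423e+00] [-0.13396392  0.25906371 -0.45681201] 94.9662377102624
```

View pics/w5.png

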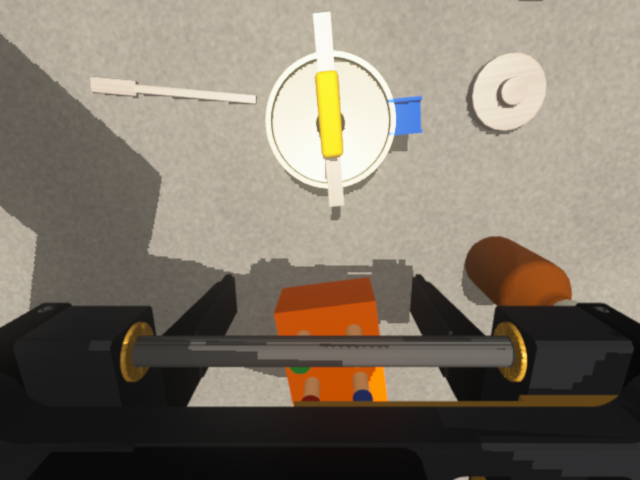

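View pics/s5.png

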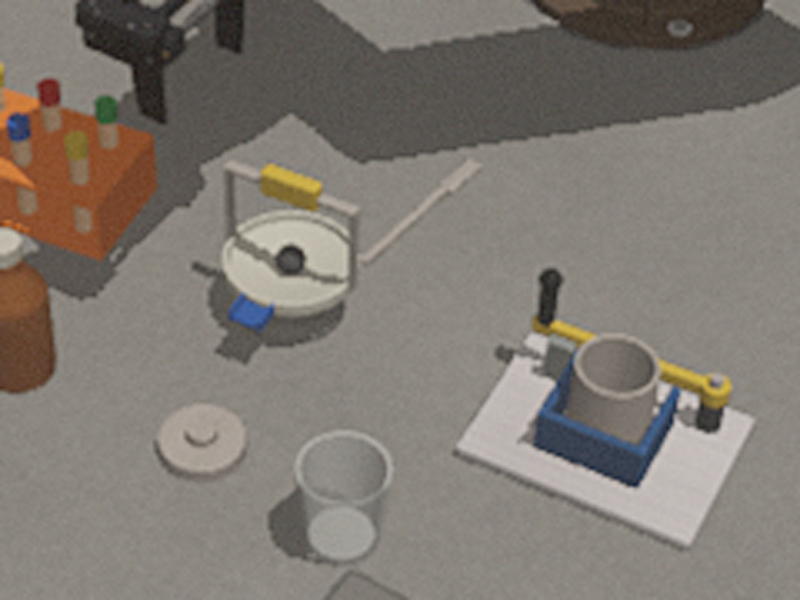

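Run:
```python
from h import *
t=[578.94,-118.63,268.55];r=[-3.11645,-.00038,1.58622]
P=lambda u,v,z:plane(wray(u,v,t,r),z)[:2]
g=P(329,114,142);a=P(327.5,72,142);b=P(331,156,142);d=a-b
print("grip",g,np.arctan2(-d[0],d[1]))
a=P(322,14,131);b=P(337,205,131);d=a-b;print("bail",(a+b)/2,np.linalg.norm(d),np.arctan2(-d[0],d[1]))
print("spout",P(421,116,50),"ball",P(330,122,52.5),"rim",P(331,119,55))
```

```text
grip [578.01930428 -23.92379605] 0.06508136040717467
bail [578.59970705 -24.52869764] 113.26894203827857 0.10461855536007753
spout [655.20563519 -17.51926726] ball [578.12169592 -23.57639372] rim [578.9290529  -21.31385225]
```

```bash
python3 -m handwheel '[[-1,25,0,0,-0.02],[-1,25,0,0,-0.02],[-1,25,0,0,-0.02],[-1,17,0,0,-0.014],[-1,0,0,0,0]]'
python3 - <<'E'
from cell import sensors
s=sensors.read_state();print(s["tcp_pos"],s["ee_rot"])
E
```

```text
time: 7.75
tcp_pos: [572.3, -12.6, 268.2]
ee_rot: [-3.115, -0.004, 1.672]
force: [-0.5, 0.6, -0.7]
width: 95.5
[572.31743447 -12.63054599 268.21330741] [-3.11493072 -0.00415985  1.67225419]
```

```bash
python3 -m handwheel '[[-1,-11,4,0,0],[-1,0,0,0,0]]';python3 -m handwheel '[[-1,0,0,15,0],[-1,0,0,0,0]]'; python3 -m handwheel '[[-1,0,20,0,0],[-1,0,0,0,0]]'; python3 -m handwheel '[[-1,0,-20,0,0],[-1,0,0,0,0]]'
```

```text
time: 7.95
tcp_pos: [577.5, -21.8, 268.2]
ee_rot: [-3.115, -0.004, 1.676]
force: [-0.6, -0.5, -0.3]
width: 95.1
time: 8.15
tcp_pos: [577.3, -23.0, 253.0]
ee_rot: [-3.116, -0.004, 1.674]
force: [0.1, 0.5, 0.3]
width: 95.6
time: 8.35
tcp_pos: [597.8, -22.3, 253.2]
ee_rot: [-3.116, -0.004, 1.672]
force: [0.1, 0.7, 0.5]
width: 94.8
time: 8.55
tcp_pos: [577.0, -25.2, 253.8]
ee_rot: [-3.115, -0.004, 1.671]
force: [0.6, 0.2, -0.0]
width: 95.2
```

```bash
python3 -m handwheel '[[-1,0,-45,0,0],[-1,0,-45,0,0],[-1,0,0,0,0]]';python3 -m handwheel '[[-1,0,20,0,0],[-1,0,20,0,0],[-1,0,20,0,0],[-1,0,20,0,0],[-1,0,0,0,0]]'
```

```text
time: 8.85
tcp_pos: [485.0, -35.0, 256.4]
ee_rot: [-3.115, -0.004, 1.67]
force: [0.9, 0.1, -0.1]
width: 94.9
time: 9.35
tcp_pos: [569.1, -28.5, 257.8]
ee_rot: [-3.122, -0.002, 1.666]
force: [-0.8, -0.9, 0.4]
width: 95.1
```

```bash
python3 -m handwheel '[[-1,0,0,-45,0],[-1,0,0,-45,0],[-1,0,0,0,0]]';python3 -m handwheel '[[-1,0,0,20,0],[-1,0,0,20,0],[-1,0,0,20,0],[-1,0,0,20,0],[-1,0,0,0,0]]'
```

```text
time: 9.65
tcp_pos: [570.5, -28.8, 349.8]
ee_rot: [-3.118, -0.003, 1.666]
force: [0.1, 0.2, 0.3]
width: 95.4
time: 10.15
tcp_pos: [566.4, -29.5, 269.0]
ee_rot: [-3.122, -0.002, 1.665]
force: [-0.0, -0.7, -0.2]
width: 95.2
```

```bash
python3 -m handwheel '[[-1,0,-45,0,0],[-1,0,-45,0,0],[-1,0,0,0,0]]';python3 -m handwheel '[[-1,0,20,0,0],[-1,0,20,0,0],[-1,0,20,0,0],[-1,0,20,0,0],[-1,0,20,0,0]]';python3 -m handwheel '[[-1,0,-45,0,0],[-1,0,-45,0,0],[-1,0,0,0,0]]';python3 -m handwheel '[[-1,0,20,0,0],[-1,0,20,0,0],[-1,0,20,0,0],[-1,0,20,0,0],[-1,0,20,0,0]]'
```

```text
time: 10.45
tcp_pos: [473.6, -38.2, 270.9]
ee_rot: [-3.121, -0.002, 1.665]
force: [-0.1, 0.3, -1.2]
width: 95.1
time: 10.95
tcp_pos: [575.6, -29.5, 275.1]
ee_rot: [-3.128, -0.0, 1.663]
force: [-0.0, -0.9, 0.0]
width: 94.9
time: 11.25
tcp_pos: [488.0, -38.1, 276.4]
ee_rot: [-3.13, 0.001, 1.664]
force: [-0.9, -1.2, -0.0]
width: 94.7
time: 11.75
tcp_pos: [592.2, -29.4, 281.3]
ee_rot: [-3.138, 0.003, 1.661]
force: [-1.2, 0.1, -0.0]
width: 94.9
```

```bash
python3 -m handwheel '[[-1,6,-14,0,0],[-1,0,0,0,0]]';python3 -m handwheel '[[-1,0,0,15,0],[-1,0,0,15,0],[-1,0,0,15,0],[-1,0,0,0,0]]'
```

```text
time: 11.95
tcp_pos: [581.2, -24.5, 282.2]
ee_rot: [-3.141, 0.003, 1.661]
force: [1.2, 0.3, -0.1]
width: 95.3
time: 12.35
tcp_pos: [584.8, -25.4, 239.1]
ee_rot: [3.135, 0.005, 1.661]
force: [0.7, -1.0, -1.1]
width: 94.9
```

```bash
python3 -m handwheel '[[-1,1,-7,0,0],[-1,0,0,0,0],[-1,0,0,15,0],[-1,0,0,0,0],[-1,0,0,15,0],[-1,0,0,0,0]]'
```

```text
time: 12.95
tcp_pos: [579.6, -25.8, 214.3]
ee_rot: [3.128, 0.007, 1.661]
force: [0.1, 0.7, 0.2]
width: 95.0
```

```bash
python3 -m handwheel '[[-1,1,-2,12,0],[-1,0,0,12,0],[-1,0,0,0,0]]'
```

```text
time: 13.25
tcp_pos: [578.5, -25.1, 190.9]
ee_rot: [3.125, 0.008, 1.661]
force: [-1.0, -0.2, 0.4]
width: 95.2
```

```bash
python3 -m handwheel '[[0.5,0,0,0,0],[0.5,0,0,0,0],[0.5,0,0,0,0],[0.5,0,0,0,0],[0.5,0,0,0,0],[0.5,0,0,0,0],[0.5,0,0,0,0]]' 15
python3 - <<'E'
from cell import sensors, vision
import cv2
s=sensors.read_state();print(s["tcp_pos"],s["ee_rot"],s["force"],s["width"])
cv2.imwrite("pics/w6.png",vision.snapshot("wrist")[:,:,::-1])
b=vision.snapshot("side")[:,:,::-1]
cv2.imwrite("pics/d6.png",cv2.resize(b[190:310,260:420],(800,600),interpolation=cv2.INTER_CUBIC))
E
```

```text
time: 13.95
tcp_pos: [578.9, -25.2, 191.9]
ee_rot: [3.124, 0.008, 1.661]
force: [0.2, 0.6, -0.7]
width: 44.8
[578.92492158 -25.16019653 191.88812303] [3.12366305 0.00780068 1.66064267] [ 0.20852483  0.56926802 -0.66008079] 44.79520772912646
```

View pics/w6.png

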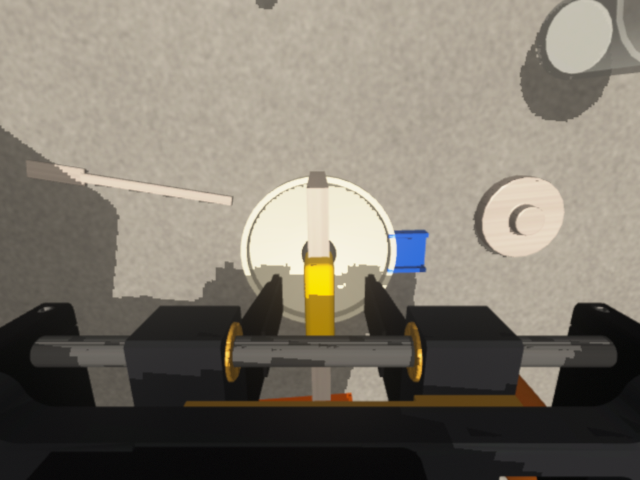

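View pics/d6.png

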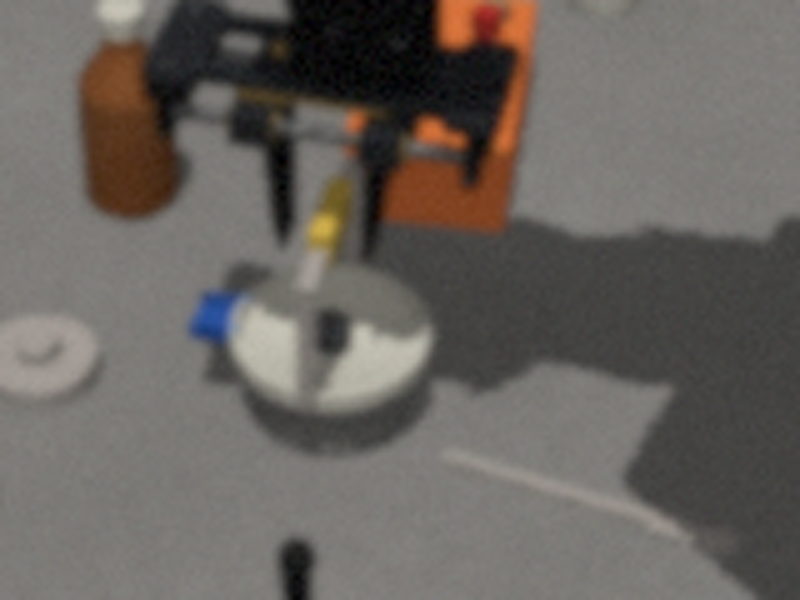

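```bash
python3 -m handwheel '[[0.7,0,-0.8,0,0],[0.75,0,0,0,0],[0.8,0,0,0,0],[0.9,0,0,0,0],[1,0,0,0,0],[1,0,0,0,0],[1,0,0,0,0],[1,0,0,0,0]]' 15
```

```text
time: 14.85
tcp_pos: [577.7, -25.3, 191.9]
ee_rot: [3.125, 0.008, 1.661]
force: [-0.1, 0.5, 1.0]
width: 14.0
```

```bash
python3 -m handwheel '[[1,0,0,0,0],[1,0,0,0,0],[1,0,0,0,0]]' 30
python3 - <<'E'
from cell import vision
import cv2
b=vision.snapshot("side")[:,:,::-1]
cv2.imwrite("pics/d7.png",cv2.resize(b[190:310,260:420],(800,600),interpolation=cv2.INTER_CUBIC))
E
```

```text
time: 15.15
tcp_pos: [577.7, -25.3, 191.9]
ee_rot: [3.125, 0.008, 1.661]
force: [-0.6, 0.3, 1.6]
width: 13.9
```

View pics/d7.png

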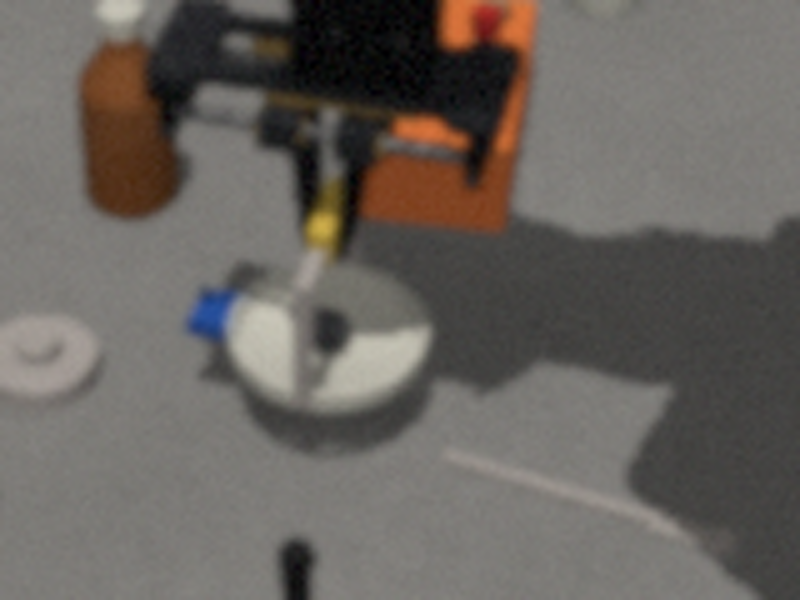

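```bash
python3 -m handwheel '[[1,0,0,-1,0],[1,0,0,-2,0],[1,0,0,-3,0],[1,0,0,-4,0],[1,0,0,-4,0],[1,0,0,-3,0],[1,0,0,-2,0],[1,0,0,-1,0]]'
python3 - <<'E'
from cell import vision
import cv2
b=vision.snapshot("side")[:,:,::-1]
cv2.imwrite("pics/d8.png",cv2.resize(b[190:310,260:420],(800,600),interpolation=cv2.INTER_CUBIC))
E
```

```text
time: 16.0
tcp_pos: [577.2, -25.0, 212.9]
ee_rot: [3.126, 0.007, 1.661]
force: [-0.6, -0.2, -2.7]
width: 13.7
```

View pics/d8.png

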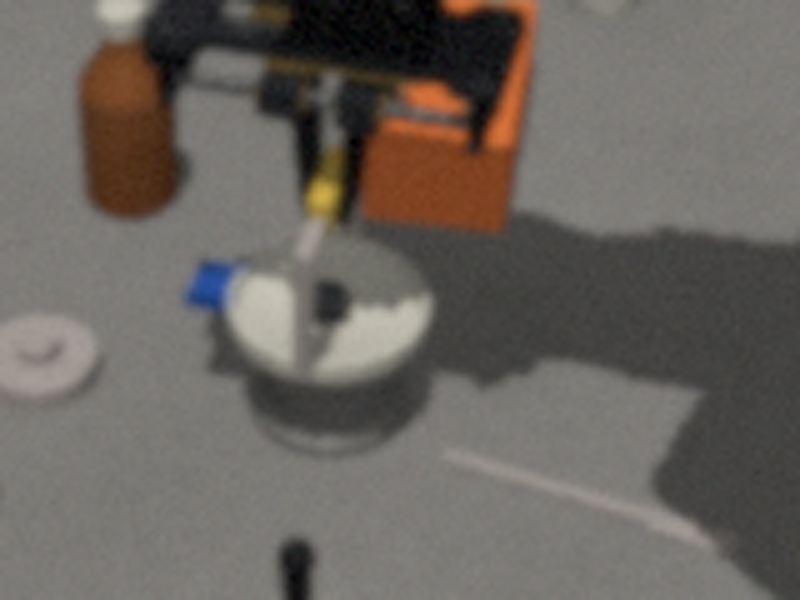

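```bash
python3 -m handwheel '[[1,0,0,-2,0],[1,0,0,-4,0],[1,0,0,-5,0],[1,0,0,-5,0],[1,0,0,-5,0],[1,0,0,-5,0],[1,0,0,-3,0],[1,0,0,-1,0]]'; python3 -m handwheel '[[1,0,0,-2,0],[1,0,0,-4,0],[1,0,0,-5,0],[1,0,0,-5,0],[1,0,0,-5,0],[1,0,0,-5,0],[1,0,0,-3,0],[1,0,0,-1,0]]';  python3 - <<'E'
from cell import vision
import cv2
b=vision.snapshot("side")[:,:,::-1]
cv2.imwrite("pics/d9.png",cv2.resize(b[160:310,240:440],(800,600),interpolation=cv2.INTER_CUBIC))
E
```

```text
time: 16.85
tcp_pos: [576.6, -24.8, 245.8]
ee_rot: [3.125, 0.007, 1.661]
force: [-0.1, -0.0, -2.7]
width: 13.9
time: 17.65
tcp_pos: [576.0, -24.6, 278.5]
ee_rot: [3.125, 0.007, 1.661]
force: [-0.4, -0.8, -2.4]
width: 13.8
```

View pics/d9.png

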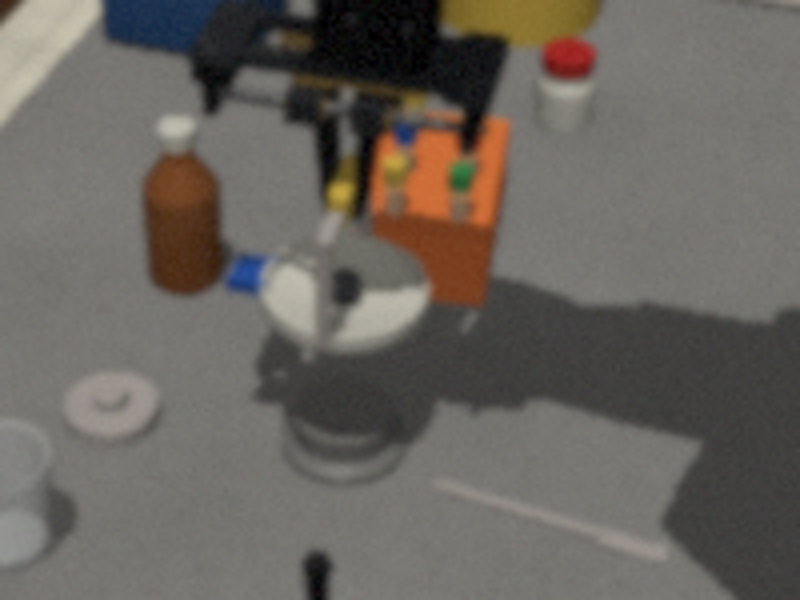

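```bash
python3 -m handwheel '[[1,0,0,0,-0.02],[1,0,0,0,-0.04],[1,0,0,0,-0.06],[1,0,0,0,-0.06],[1,0,0,0,-0.06],[1,0,0,0,-0.06],[1,0,0,0,-0.04],[1,0,0,0,-0.02]]'
python3 - <<'E'
from cell import vision
import cv2
b=vision.snapshot("side")[:,:,::-1]
cv2.imwrite("pics/d10.png",cv2.resize(b[160:310,240:440],(800,600),interpolation=cv2.INTER_CUBIC))
E
```

```text
time: 18.5
tcp_pos: [575.6, -24.6, 276.8]
ee_rot: [3.132, 0.011, 2.042]
force: [0.4, -0.2, -2.5]
width: 13.8
```

View pics/d10.png

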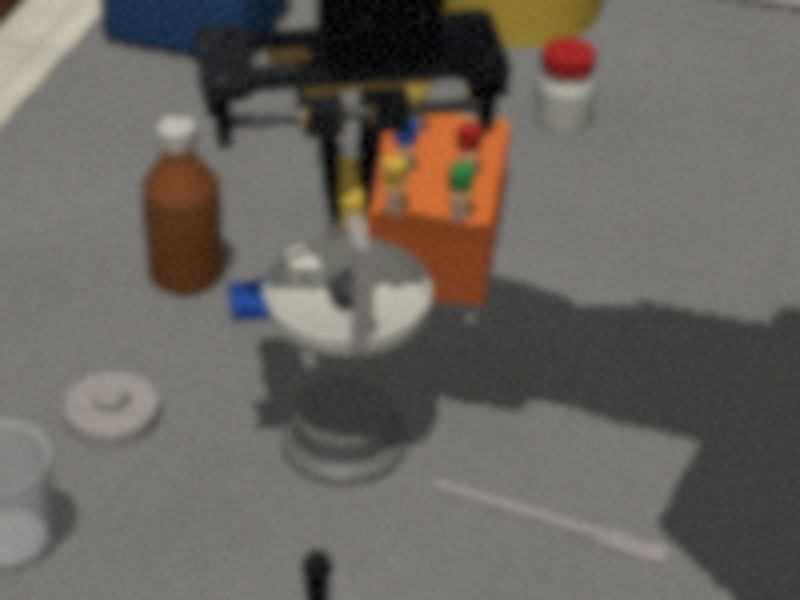

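```bash
python3 -m handwheel '[[1,0,0,0,-0.02],[1,0,0,0,-0.04],[1,0,0,0,-0.07],[1,0,0,0,-0.07],[1,0,0,0,-0.07],[1,0,0,0,-0.07],[1,0,0,0,-0.04],[1,0,0,0,-0.02]]'; python3 -m handwheel '[[1,0,0,0,-0.02],[1,0,0,0,-0.04],[1,0,0,0,-0.07],[1,0,0,0,-0.07],[1,0,0,0,-0.07],[1,0,0,0,-0.07],[1,0,0,0,-0.04],[1,0,0,0,-0.02]]'
```

```text
time: 19.35
tcp_pos: [575.4, -24.6, 276.2]
ee_rot: [3.138, 0.013, 2.461]
force: [-0.5, -0.4, -3.6]
width: 14.1
time: 20.15
tcp_pos: [575.4, -24.5, 276.0]
ee_rot: [-3.14, 0.013, 2.878]
force: [-0.8, -0.0, -3.5]
width: 13.9
```

```bash
python3 -m handwheel '[[1,0,0,0,-0.03],[1,0,0,0,-0.06],[1,0,0,0,-0.06],[1,0,0,0,-0.06],[1,0,0,0,-0.05],[1,0,0,0,-0.03],[1,0,0,0,-0.01],[1,0,0,0,0]]'
python3 - <<'E'
from cell import vision
import cv2
b=vision.snapshot("side")[:,:,::-1]
cv2.imwrite("pics/d11.png",cv2.resize(b[160:380,220:440],(600,600),interpolation=cv2.INTER_CUBIC))
b=vision.snapshot("scene")[:,:,::-1]
cv2.imwrite("pics/s11.png",cv2.resize(b[160:340,240:480],(800,600),interpolation=cv2.INTER_CUBIC))
cv2.imwrite("pics/w11.png",vision.snapshot("wrist")[:,:,::-1])
E
```

```text
time: 20.95
tcp_pos: [575.4, -24.5, 275.9]
ee_rot: [-3.136, 0.012, -3.096]
force: [0.5, 0.5, -2.6]
width: 14.0
```

View pics/d11.png

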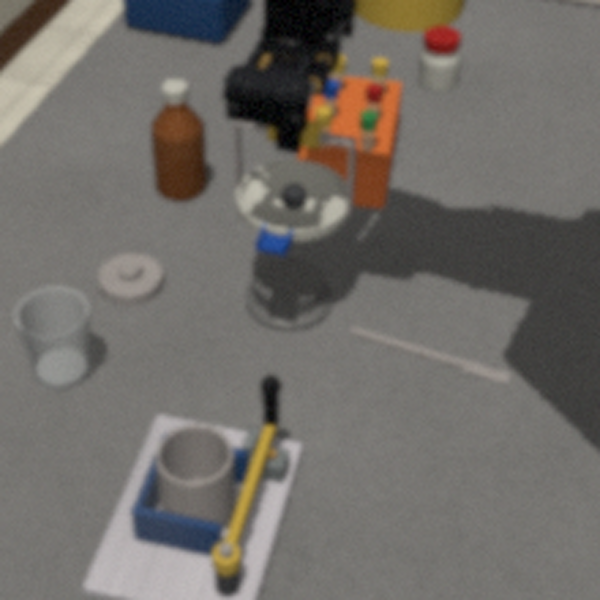

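View pics/s11.png

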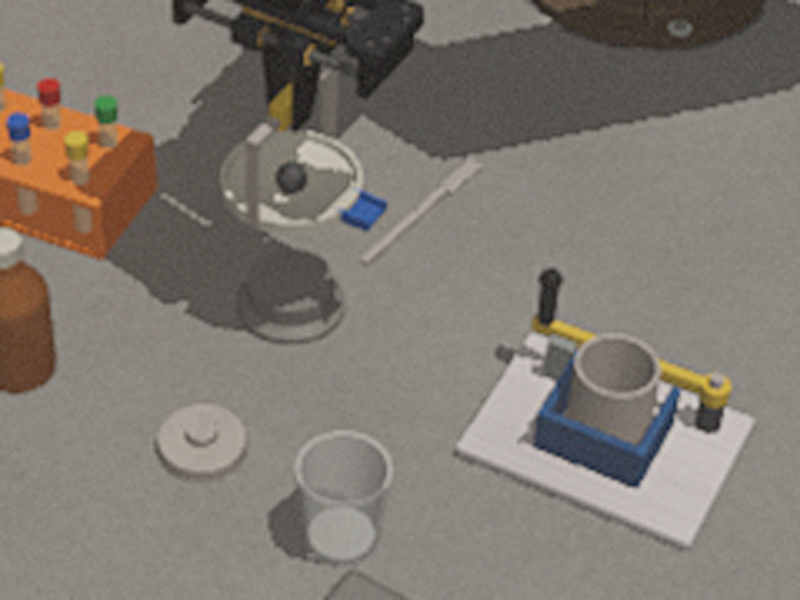

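View pics/w11.png

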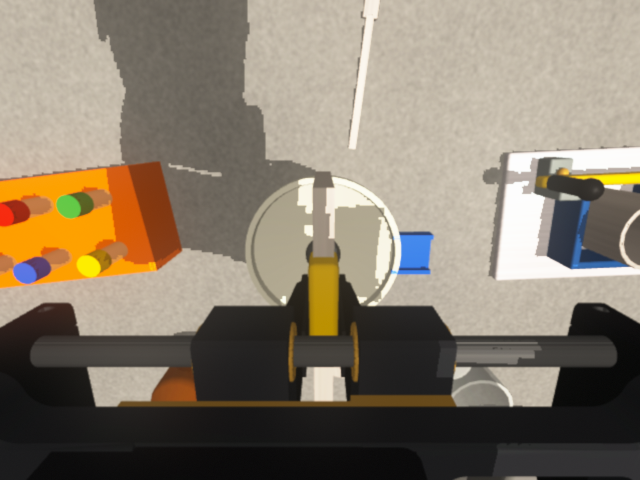

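Run:
```python
from h import *
from cell import sensors
s=sensors.read_state();t,r=s["tcp_pos"],s["ee_rot"];print(s["time"],t,r,s["joint_vel"].max(),Rot.from_euler("xyz",r).as_matrix()[2,2])
m=np.array([560.5,260])
def rep(n,c,sp):
    d=(sp-c)/np.linalg.norm(sp-c);v=m-c;print(n,c,sp,np.linalg.norm(sp-c),"ang",np.arctan2(d[1],d[0]),"miss",d[0]*v[1]-d[1]*v[0])
P=lambda u,v,z:plane(wray(u,v,t,r),z)[:2]
rep("wrist",P(323,247,139),P(432,252,134))
sc=lambda u,v:ray("scene",240+u*.3,160+v*.3); si=lambda u,v:ray("side",220+u*220/600,160+v*220/600)
b=tri(sc(292,178),si(294,196)); sp=tri(sc(382,206),si(274,246)); print(b,sp); rep("cams",b[0][:2],sp[0][:2])
k=tri(sc(548,280),si(271,384));h=tri(sc(715,383),si(227,553));print("knob",k,"hinge",h); d=h[0]-k[0];print(np.arctan2(-d[0],d[1]))
```

```text
21.1 [575.40332422 -24.52580949 275.90770691] [-3.13600918  0.01224132 -3.09608265] 0.001644157425638665 -0.9999094896457522
wrist [568.52387124 -26.36992899] [570.17586324  51.88572229] 78.2730862728848 ang 1.5496892675111353 miss 14.066062230177472
(array([572.93015702, -25.13202684, 136.40712741]), [np.float64(0.89862103743002), np.float64(0.8986210374298466)]) (array([564.90887094,  52.96446914, 140.35028933]), [np.float64(0.12094410821042847), np.float64(0.12094410821048324)])
cams [572.93015702 -25.13202684] [564.90887094  52.96446914] 78.50734816165364 ang 1.6731473578120428 miss -16.767524078742007
knob (array([523.65076606, 177.9734646 ,  98.78644852]), [np.float64(0.846577036314643), np.float64(0.8465770363144982)]) hinge (array([509.50496716, 318.55500727,  55.97635384]), [np.float64(0.016037508960390707), np.float64(0.016037508960391116)])
0.10028588497387465
```

```bash
python3 -m handwheel '[[1,0,0,0,0],[1,0,0,0,0],[1,0,0,0,0],[1,0,0,0,0]]'; python3 -c "
from cell import env
print(env.hand_in())"
```

```text
time: 21.5
tcp_pos: [575.4, -24.5, 275.9]
ee_rot: [-3.136, 0.012, -3.097]
force: [-0.2, -0.6, -3.4]
width: 14.1
the job is handed in; nothing more can be done
None
```

The job is handed in at 21.5 s of the 58 s allowed; no verdict was reported. I pinched the knob and swung the keeper shut. I then gripped the dish across its yellow grip at 30 N, lifted it about 84 mm and turned it about 87° towards the jar.

- **Keeper:** two close wrist-camera readings of its angle agreed with the station base's orientation to within about 0.015 rad. A last reading from the far cameras was off by about the same. The bar did not move when pushed at about 19 N or nudged 3 mm further. I did not observe the click itself.
- **Dish:** it hung still, with its underside about 114 mm above the bench and within a few mm of the stand's centre. The tool was tilted about 0.013 rad; I did not measure the dish's own tilt separately.
- **Ball:** it looked centred in the last scene and side pictures.
- **Spout line:** the two estimates disagreed, one passing 14 mm to one side of the jar mouth (wrist camera) and the other 17 mm to the opposite side (scene and side cameras). Both are inside the 50 mm limit.
- **Jar and other things:** none looked disturbed in the last pictures.

The tool's tilt had drifted to 0.027 rad during fast moves. I brought it back down before grasping the dish, which cost some extra back-and-forth in the air.

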